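# Re-rack the carton row in reverse order

### The job

Move the four cartons from the light wooden rack to the blue rack, one to a slot, in reverse order: the carton that now stands leftmost in the wooden rack goes to the rightmost slot of the blue rack, the next one to the slot beside it, and so on. Leave every carton standing upright on its slot's floor as it does now, centred between the front and back of the rack, and let go of it. Do not disturb the tape roll or the pocket stamp.

Things in the scene. Friction and masses are not known exactly. Their poses are not given: they have to be found in the camera images.
- yellow_carton: Yellow carton standing on its long narrow side: 24 thick, 92 long, 72 tall (mm). Origin: middle of its underside; z up, y across its thickness, x along its length. 35 to 115 g.
- pink_carton: Deep pink carton standing on its long narrow side: 18 thick, 100 long, 68 tall (mm). Origin: middle of its underside; z up, y across its thickness, x along its length. 35 to 115 g.
- black_carton: Black carton standing on its long narrow side: 20 thick, 76 long, 66 tall (mm). Origin: middle of its underside; z up, y across its thickness, x along its length. 35 to 115 g.
- white_carton: White carton standing on its long narrow side: 20 thick, 105 long, 60 tall (mm). Origin: middle of its underside; z up, y across its thickness, x along its length. 35 to 115 g. The lowest: neighbours overtop it by up to 12 mm, so grip it close to its top.
- stock_rack: Light wooden rack, fixed, holding the cartons at the start. 120 (x) by 200 (y) mm. Four slots across, centres at y = -78, -26, 26, 78 mm; each 32 mm wide (y), open front and back (x), floor 10 mm above the origin, ribs between slots 20 mm thick with tops at 32 mm. Origin: middle of underside; z up, y to the robot's left, x away from it (yaw up to 0.2). Blue rack about 420 mm to its left or right.
- display_rack: Blue slotted rack, fixed, empty at the start; same shape, sizes, slot places and axes as the light wooden one. Cartons in neighbouring slots stand 52 mm apart, centre to centre: open the fingers only some 40 mm and grip close to the top (the upper 25 mm), or they strike the next carton. Fixed clear card racks 90 mm high stand between the two racks: carry over them.
- tape_roll: Bystander: loose roll of paper tape lying flat behind the racks, 51 mm across, 18 mm high; origin at the middle of its underside. Leave it alone.
- pocket_stamp: Bystander: loose black pocket stamp standing upright behind the racks, 23x23x68 mm; origin at the middle of its underside. Leave it alone.
Not all that is in view belongs to the job. Leave any green look-alike of the black_carton alone.

How it is judged (in metres and radians):
At the end, for the whole second after the job is handed in: Each carton stands in the blue slot that mirrors its starting slot: within 10 mm of the slot's centre line, 20 mm of the rack's middle front to back, on the slot floor (6 mm), upright within 0.12 rad, released and at rest (((y of stock_rack in the frame of display_rack below 0 m and ((y of yellow_carton in the frame of display_rack between -0.088 and -0.068 m and distance of yellow_carton from where it was at the start of the episode between 0.241 and 0.294 m) or (y of yellow_carton in the frame of display_rack between -0.036 and -0.016 m and distance of yellow_carton from where it was at the start of the episode between 0.345 and 0.398 m) or (y of yellow_carton in the frame of display_rack between 0.016 and 0.036 m and distance of yellow_carton from where it was at the start of the episode between 0.449 and 0.502 m) or (y of yellow_carton in the frame of display_rack between 0.068 and 0.088 m and distance of yellow_carton from where it was at the start of the episode between 0.553 and 0.606 m)) and ((y of pink_carton in the frame of display_rack between -0.088 and -0.068 m and distance of pink_carton from where it was at the start of the episode between 0.241 and 0.294 m) or (y of pink_carton in the frame of display_rack between -0.036 and -0.016 m and distance of pink_carton from where it was at the start of the episode between 0.345 and 0.398 m) or (y of pink_carton in the frame of display_rack between 0.016 and 0.036 m and distance of pink_carton from where it was at the start of the episode between 0.449 and 0.502 m) or (y of pink_carton in the frame of display_rack between 0.068 and 0.088 m and distance of pink_carton from where it was at the start of the episode between 0.553 and 0.606 m)) and ((y of black_carton in the frame of display_rack between -0.088 and -0.068 m and distance of black_carton from where it was at the start of the episode between 0.241 and 0.294 m) or (y of black_carton in the frame of display_rack between -0.036 and -0.016 m and distance of black_carton from where it was at the start of the episode between 0.345 and 0.398 m) or (y of black_carton in the frame of display_rack between 0.016 and 0.036 m and distance of black_carton from where it was at the start of the episode between 0.449 and 0.502 m) or (y of black_carton in the frame of display_rack between 0.068 and 0.088 m and distance of black_carton from where it was at the start of the episode between 0.553 and 0.606 m)) and ((y of white_carton in the frame of display_rack between -0.088 and -0.068 m and distance of white_carton from where it was at the start of the episode between 0.241 and 0.294 m) or (y of white_carton in the frame of display_rack between -0.036 and -0.016 m and distance of white_carton from where it was at the start of the episode between 0.345 and 0.398 m) or (y of white_carton in the frame of display_rack between 0.016 and 0.036 m and distance of white_carton from where it was at the start of the episode between 0.449 and 0.502 m) or (y of white_carton in the frame of display_rack between 0.068 and 0.088 m and distance of white_carton from where it was at the start of the episode between 0.553 and 0.606 m))) or (y of stock_rack in the frame of display_rack above 0 m and ((y of yellow_carton in the frame of display_rack between -0.088 and -0.068 m and distance of yellow_carton from where it was at the start of the episode between 0.553 and 0.606 m) or (y of yellow_carton in the frame of display_rack between -0.036 and -0.016 m and distance of yellow_carton from where it was at the start of the episode between 0.449 and 0.502 m) or (y of yellow_carton in the frame of display_rack between 0.016 and 0.036 m and distance of yellow_carton from where it was at the start of the episode between 0.345 and 0.398 m) or (y of yellow_carton in the frame of display_rack between 0.068 and 0.088 m and distance of yellow_carton from where it was at the start of the episode between 0.241 and 0.294 m)) and ((y of pink_carton in the frame of display_rack between -0.088 and -0.068 m and distance of pink_carton from where it was at the start of the episode between 0.553 and 0.606 m) or (y of pink_carton in the frame of display_rack between -0.036 and -0.016 m and distance of pink_carton from where it was at the start of the episode between 0.449 and 0.502 m) or (y of pink_carton in the frame of display_rack between 0.016 and 0.036 m and distance of pink_carton from where it was at the start of the episode between 0.345 and 0.398 m) or (y of pink_carton in the frame of display_rack between 0.068 and 0.088 m and distance of pink_carton from where it was at the start of the episode between 0.241 and 0.294 m)) and ((y of black_carton in the frame of display_rack between -0.088 and -0.068 m and distance of black_carton from where it was at the start of the episode between 0.553 and 0.606 m) or (y of black_carton in the frame of display_rack between -0.036 and -0.016 m and distance of black_carton from where it was at the start of the episode between 0.449 and 0.502 m) or (y of black_carton in the frame of display_rack between 0.016 and 0.036 m and distance of black_carton from where it was at the start of the episode between 0.345 and 0.398 m) or (y of black_carton in the frame of display_rack between 0.068 and 0.088 m and distance of black_carton from where it was at the start of the episode between 0.241 and 0.294 m)) and ((y of white_carton in the frame of display_rack between -0.088 and -0.068 m and distance of white_carton from where it was at the start of the episode between 0.553 and 0.606 m) or (y of white_carton in the frame of display_rack between -0.036 and -0.016 m and distance of white_carton from where it was at the start of the episode between 0.449 and 0.502 m) or (y of white_carton in the frame of display_rack between 0.016 and 0.036 m and distance of white_carton from where it was at the start of the episode between 0.345 and 0.398 m) or (y of white_carton in the frame of display_rack between 0.068 and 0.088 m and distance of white_carton from where it was at the start of the episode between 0.241 and 0.294 m)))) and x of yellow_carton in the frame of display_rack between -0.02 and 0.02 m and z of yellow_carton in the frame of display_rack between 0.004 and 0.016 m and angle between each of yellow_carton, pink_carton, black_carton, white_carton's own z axis and vertical below 0.12 rad and linear speed of each of yellow_carton, pink_carton, black_carton, white_carton below 0.02 m/s and angular speed of each of yellow_carton, pink_carton, black_carton, white_carton below 0.2 rad/s and contact force between each of yellow_carton, pink_carton, black_carton, white_carton and the fingers below 0.05 N and x of pink_carton in the frame of display_rack between -0.02 and 0.02 m and z of pink_carton in the frame of display_rack between 0.004 and 0.016 m and x of black_carton in the frame of display_rack between -0.02 and 0.02 m and z of black_carton in the frame of display_rack between 0.004 and 0.016 m and x of white_carton in the frame of display_rack between -0.02 and 0.02 m and z of white_carton in the frame of display_rack between 0.004 and 0.016 m); the robot touches nothing.
It fails at once if the tape roll is moved by more than 30 mm (distance of tape_roll from where it was at the start of the episode above 0.03 m).
It fails at once if the pocket stamp is moved by more than 30 mm or knocked over (distance of pocket_stamp from where it was at the start of the episode above 0.03 m or angle between pocket_stamp's own z axis and vertical above 0.5 rad).
It also fails if it takes over 102 s, if anything falls off the work surface, if the arm or the gripper's body presses on something with over 40 N, if the wrist force passes 120 N, or if a joint passes its speed limit or range.

### The arm

A 6-joint arm with a two-finger parallel gripper is mounted at the origin on a cart in front of the work surface, level with it; the furniture and walls round the work are solid. World frame = base frame: x ahead of the robot, y to its left, z up, the work surface at z = 0. Lengths are in mm, angles in rad, forces in N, time in s.
With the tool pointing down it reaches from about 275 to 750 mm from the base axis. Payload 10.2 kg.
Tool frame: the origin (TCP) lies between the finger pads; the fingertips stand 14 mm ahead of it and the grasp point (between the pads) lies 5 mm behind it (tip_reach is the distance from the TCP to the fingertips, in mm); z points along the fingers, y is the line along which they close (so a half turn about z gives the same grasp; the last joint's range is limited). The gripper opens to 85 mm and grips with 20 to 120 N. Pads are 22 mm wide; open, the fingers measure 114 mm over their backs; the gripper's body (76 mm by 85 mm) begins 54 mm behind the grasp point. The pads swing forward as they close: fully open they stand 13 mm farther back than shut.
Start: joints at [-1.41, 0.313, 1.498, -0, 1.331, -0.223], TCP at [196.572, -486.817, 245.294] pointing down, gripper open.
Joint ranges: [-2.94, 2.94], [-0.97, 2.17], [0.19, 2.56], [-1.23, 4.37], [0.02, 3.11], [-2.88, 2.88]. Speed limits (rad/s): [2.39, 2.39, 3.01, 3.14, 3.14, 3.14].

### API

Orientations are given as a unit quaternion [w, x, y, z].
In Python, from rig import * gives the robot as it stands.
- The arm moves only by the tool arm_command, never from a script. Its argument "steps" is a list that holds one entry, the list of rows, each a list of 7 numbers: the opening, from 0 (shut) to 1 (fully open), then the shift along the tool's x, y, z each as a share of 0.05 m, from -1 to 1, then the turn, a rotation vector about the tool's x, y, z each as a share of 0.15 rad, from -1 to 1. A call has 1 to 8 rows; each row shifts and turns the commanded pose from where the row before left it, along the tool's axes as they then stand; what a row does not reach is not made up. A row lasts 1/8 s, in which the tool goes at most 62.5 mm and 10.7 degrees, less where a joint would pass 70% of its speed; a pose out of reach is approached as far as the arm can. A call with a number of a shift or a turn outside -1 to 1 is refused whole. A call with a gripper value outside its range is refused whole. The fingers move at their own pace and stop on an object; "squeeze" is the grip in N (left out, the last holds). Time passes only in rows, so rows that do not move let the fingers close. It gives the time, the measured TCP pose, the force, the opening and the grip force at its end, in the units of the state.
- sense(): the state, without advancing time (a new reading comes with each control period).
- capture(name): name is "scene" or "top"; returns the picture (384x512x3 uint8, red, green, blue); there is no depth.
- get_calibration(name): a dict with "intrinsics" (3x3 intrinsics, pixels), "rvec" (rotation vector, rad) and "tvec" (3), from world to camera coordinates, as OpenCV has them. Camera axes: x right, y down, z forward; pixel columns grow to the right and rows downward; lengths in mm; the calibration is good to about 2 mm. A picture is of the moment at which its call begins. get_calibration takes no time and is no camera call.
- finish_job(): hands the job in; it is judged then, once.
The state is a dict: "time_s": time; "joints": joint angles; "dq": joint speeds; "tau": joint torques, N m; "eef_pos": TCP position; "ee_rot": TCP orientation; "force": force on the tool from outside, world axes, zero at the start; "wrist_torque": the same for the moment, N m; "grip_width": opening from 0.0 (shut) to 1.0 (fully open); "grip_force": force on a finger pad.
Only numpy, scipy, OpenCV 4.12 (cv2) and the standard library are available. Lean on these libraries where they do the work, as an engineer would, in place of code of your own. Each camera call takes 0.05 s, during which the arm holds its last target. There are 200 camera calls.

## Working session

There is one attempt and no reset: what is moved stays moved. The work goes in short steps, Python scripts to look and compute and a tool call to move; the robot and the scene stay as the last step left them, time stands still between calls to the robot, and variables do not carry over. Pictures are saved under pics/ and viewed, at most 14 in all, crops included, and the job is handed in when it is done.

Besides the shell and the picture viewer there is one more tool, called after "Request:" as a command line: name --argument value ..., lists and objects as JSON in quotes. arm_command: Moves the arm, as the interface text tells. Its arguments: {"type":"object","properties":{"steps":{"type":"array"},"squeeze":{"type":"number"}},"required":["steps"]}

```bash
mkdir -p pics; python3 - <<'E'
from rig import *
import cv2
for n in ("scene","top"):
    im=capture(n); cv2.imwrite(f"pics/{n}0.png",im[:,:,::-1]); 
    c=get_calibration(n); print(n,c)
s=sense(); print(s)
E
```

```text
scene {'intrinsics': array([[431.7264907 ,   0.        , 247.17711935],
       [  0.        , 431.7264907 , 190.75960337],
       [  0.        ,   0.        ,   1.        ]]), 'rvec': array([ 0.85831525, -2.29778419,  1.33059848]), 'tvec': array([494.33916983, 191.30539521, 734.30419793])}
top {'intrinsics': array([[398.32453338,   0.        , 250.23760678],
       [  0.        , 398.32453338, 195.90042978],
       [  0.        ,   0.        ,   1.        ]]), 'rvec': array([ 2.20356096, -2.14960931,  0.15970748]), 'tvec': array([  84.9547616 ,  577.87743108, 1101.71643864])}
{'time_s': 0.1, 'joints': array([-1.41034437e+00,  3.13379073e-01,  1.49833342e+00, -3.28440048e-05,
        1.33102164e+00, -2.23407418e-01]), 'dq': array([ 0.00012804, -0.00129095, -0.00336801, -0.00078503, -0.00085161,
        0.00068356]), 'tau': array([ 1.91722022e-03, -4.12906337e+01, -2.60139763e+01, -2.12774803e-04,
        3.09549381e-03, -1.49048714e-05]), 'eef_pos': array([ 196.55659588, -486.58883073,  244.81038802]), 'ee_rot': array([-5.70958119e-04,  9.81637063e-01,  1.90757309e-01,  2.02053378e-06]), 'force': array([-0.43197293,  0.10024599,  0.41513834]), 'wrist_torque': array([-0.04461106, -0.0239781 ,  0.03799425]), 'grip_force': 0.0, 'grip_width': 0.9971795294111607}
```

View pics/scene0.png

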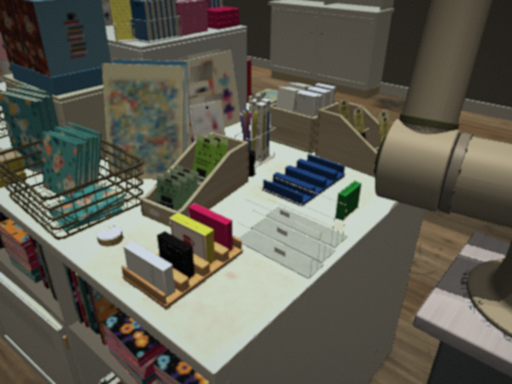

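View pics/top0.png

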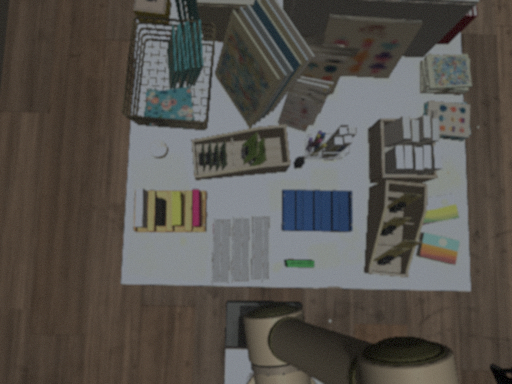

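The scene view shows the wooden rack around (180,265) and the blue rack around (305,178). In the top view they are at (170,211) and (317,210). The wooden rack holds, left to right, white, black, yellow and pink.

Look-alikes in the top view:
- Black carton: candidates are the real one at (160,211), the green box at (299,264) and the stamp at (299,161). I choose the rack one.
- White carton: candidates are the one at (140,210) and the white boxes at (415,145). I choose the rack one.
- Yellow carton: candidates are the one at (176,210) and the yellow card at (440,213). I choose the rack one.
- Pink carton: (196,210) is the only one.

```bash
cat > h.py <<'E'
import numpy as np, cv2
from rig import *
def cam(n):
    c=get_calibration(n); R=cv2.Rodrigues(np.array(c["rvec"]))[0]; return np.array(c["intrinsics"]),R,np.array(c["tvec"])
def ray(n,uv,z):
    K,R,t=cam(n); uv=np.atleast_2d(np.asarray(uv,float))
    d=(np.linalg.inv(K)@np.c_[uv,np.ones(len(uv))].T).T@R; o=-R.T@t
    return o+d*((z-o[2])/d[:,2])[:,None]
def proj(n,P):
    K,R,t=cam(n); return cv2.projectPoints(np.array(P,float).reshape(-1,3),cv2.Rodrigues(R)[0],t,K,None)[0][:,0]
E
python3 - <<'E'
from h import *
for n in("scene","top"):
    K,R,t=cam(n); print(n,-R.T@t)
im=cv2.imread("pics/top0.png")
a=im[175:245,125:215]; b=im[175:245,270:360]
cv2.imwrite("pics/c1.png",cv2.resize(np.vstack([a,b]),None,fx=4.2,fy=4.2,interpolation=cv2.INTER_CUBIC))
s=cv2.imread("pics/scene0.png")[145:305,115:355]
cv2.imwrite("pics/c2.png",cv2.resize(s,None,fx=3.3,fy=3.3,interpolation=cv2.INTER_CUBIC))
hsv=cv2.cvtColor(im,cv2.COLOR_BGR2HSV)
m=cv2.inRange(hsv,(105,100,30),(125,255,255)); m[:175]=0;m[245:]=0
p=np.argwhere(m)[:,::-1]; r=cv2.minAreaRect(p.astype(np.float32)); print(r)
for z in(0,32): print(z,ray("top",cv2.boxPoints(r),z).round(1).tolist())
E
```

```text
scene [ 19.31929626 733.3205585  531.07376836]
top [ 445.04977995  133.25791536 1157.1999695 ]
((316.5, 210.5), (39.0, 67.0), 90.0)
0 [[596.3, 2.3, 0.0], [601.7, -196.2, 0.0], [486.8, -195.5, 0.0], [482.1, 0.8, 0.0]]
32 [[592.2, 6.0, 32.0], [597.4, -187.1, 32.0], [485.7, -186.4, 32.0], [481.1, 4.5, 32.0]]
```

View pics/c1.png

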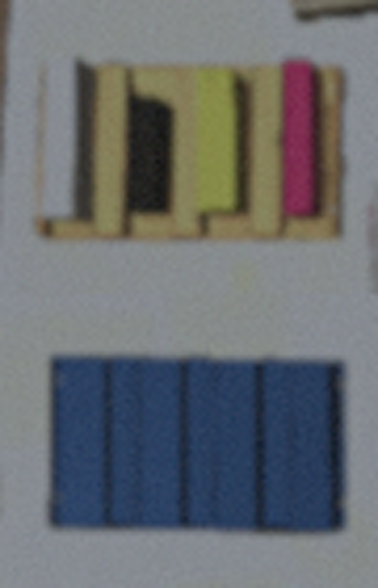

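View pics/c2.png

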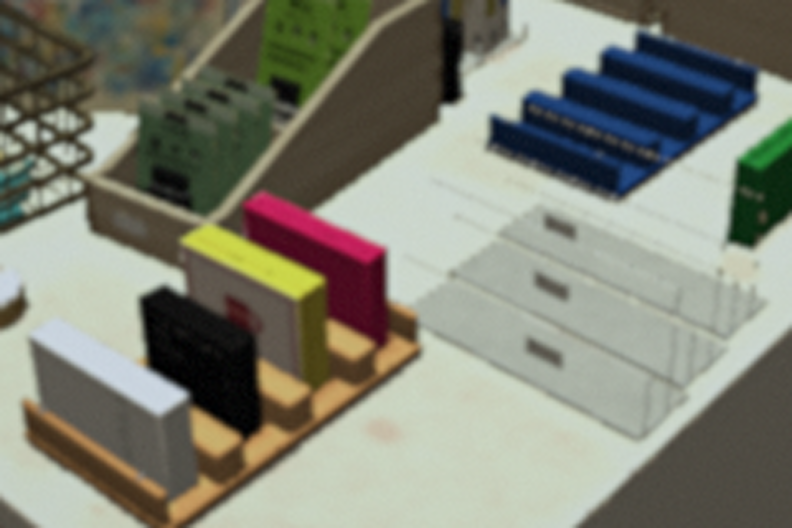

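The crops confirm the order white, black, yellow, pink from left to right, and the blue rack is empty. Next I'll measure edges to subpixel accuracy.

```bash
cat >> h.py <<'E'
def edge(g,a0,a1,lo,hi,axis):
    """fit line: strongest gradient between lo..hi along axis (0: scan rows at each col a; 1: scan cols at each row a)"""
    pts=[]
    for a in range(a0,a1+1):
        p=(g[lo:hi+1,a] if axis==0 else g[a,lo:hi+1]).astype(float)
        d=np.abs(np.diff(p)); k=int(d.argmax()); w=d[max(k-1,0):k+2]; pos=lo+.5+((np.arange(max(k-1,0),max(k-1,0)+len(w)))*w).sum()/w.sum()
        pts.append((a,pos) if axis==0 else (pos,a))
    P=np.array(pts); i=0 if axis==0 else 1
    for _ in range(3):
        f=np.polyfit(P[:,i],P[:,1-i],1); r=P[:,1-i]-np.polyval(f,P[:,i]); P=P[np.abs(r)<=max(2*r.std(),.15)]
    q=np.array([a0,a1]); v=np.polyval(f,q)
    return (np.c_[q,v] if axis==0 else np.c_[v,q]), r.std()
E
python3 - <<'E'
from h import *
im=cv2.imread("pics/top0.png"); R=im[:,:,2]; B=im[:,:,0]
R=cv2.GaussianBlur(R,(0,0),.7);B=cv2.GaussianBlur(B,(0,0),.7)
def show(nm,e,zs):
    e,s=e; print(nm,e.round(2).tolist(),round(s,2),*[(z,ray("top",e,z)[:,:2].round(1).tolist()) for z in zs])
print("BLUE")
show("far",edge(R,285,348,183,196,0),(10,32))
show("near",edge(R,285,348,224,238,0),(0,32))
show("left",edge(R,193,227,275,287,1),(0,32))
show("right",edge(R,193,227,346,358,1),(0,32))
print(im[210,270:360,2].tolist());print(im[210,270:360,0].tolist())
print("WOOD")
show("near",edge(B,140,200,228,238,0),(0,10,32))
show("left",edge(B,192,229,129,137,1),(0,32))
show("right",edge(B,192,229,203,211,1),(0,32))
E
sed -n 1,1p /dev/null
```

```text
BLUE
far [[285.0, 189.27], [348.0, 190.66]] 0.18 (10, [[600.3, -2.3], [601.2, -187.4]]) (32, [[597.3, 0.3], [598.2, -181.3]])
near [[285.0, 230.15], [348.0, 231.41]] 0.22 (0, [[481.8, -5.0], [482.6, -189.6]]) (32, [[480.8, -1.2], [481.5, -180.7]])
left [[281.58, 193.0], [281.47, 227.0]] 0.06 (0, [[590.3, 6.4], [490.7, 5.4]]) (32, [[586.3, 10.0], [489.4, 8.9]])
right [[351.46, 193.0], [351.54, 227.0]] 0.04 (0, [[595.9, -200.5], [495.7, -200.1]]) (32, [[591.7, -191.3], [494.3, -190.9]])
[136, 138, 133, 137, 138, 133, 134, 134, 136, 133, 132, 112, 70, 37, 38, 41, 45, 48, 44, 43, 40, 45, 43, 44, 41, 38, 34, 39, 42, 42, 44, 38, 35, 44, 44, 43, 41, 45, 40, 44, 38, 41, 37, 35, 35, 35, 42, 39, 41, 44, 38, 36, 35, 38, 36, 42, 34, 42, 42, 41, 37, 19, 26, 37, 44, 39, 36, 40, 42, 38, 42, 41, 41, 38, 42, 33, 39, 36, 33, 19, 28, 60, 94, 127, 133, 137, 132, 133, 132, 134]
[142, 143, 140, 142, 143, 139, 142, 143, 141, 142, 139, 118, 88, 76, 91, 96, 100, 101, 100, 99, 99, 99, 98, 97, 86, 64, 74, 93, 96, 95, 96, 93, 84, 91, 95, 98, 98, 102, 98, 100, 97, 96, 82, 64, 68, 86, 97, 94, 95, 95, 92, 89, 93, 95, 94, 97, 90, 95, 96, 91, 78, 49, 59, 83, 96, 94, 91, 94, 87, 82, 91, 94, 91, 89, 94, 87, 90, 81, 63, 44, 56, 90, 115, 141, 144, 147, 144, 146, 144, 147]
WOOD
near [[140.0, 231.64], [200.0, 231.64]] 0.08 (0, [[467.6, 412.4], [471.7, 240.8]]) (10, [[467.4, 410.0], [471.4, 239.9]]) (32, [[467.0, 404.7], [470.9, 237.9]])
left [[135.45, 192.0], [133.64, 229.0]] 1.18 (0, [[581.8, 431.7], [474.7, 430.9]]) (32, [[578.0, 423.4], [473.9, 422.6]])
right [[206.57, 192.0], [206.29, 229.0]] 0.13 (0, [[587.3, 226.0], [479.7, 223.0]]) (32, [[583.4, 223.5], [478.7, 220.5]])
```

```bash
python3 - <<'E'
from h import *
im=cv2.imread("pics/top0.png"); 
hsv=cv2.cvtColor(im,cv2.COLOR_BGR2HSV)
G=cv2.GaussianBlur(im,(0,0),.6)
# (z, thick, len, channel, left range, right range, far rng, near rng, col mid, row mid)
D={"white":(70,20,105,1,(133,139),(141,147),(186,192),(224,229),(138,143),(194,222)),
   "black":(76,20,76,2,(153,158),(163,168),(194,200),(223,228),(158,163),(202,220)),
   "yellow":(82,24,92,0,(169,174),(179,184),(188,194),(223,228),(174,179),(195,221)),
   "pink":(78,18,100,1,(190,195),(198,203),(187,192),(223,228),(194,198),(194,222))}
for n,(z,th,L,ch,l,r,f,nr,c,w) in D.items():
    g=G[:,:,ch]
    e=[edge(g,*w,*l,1),edge(g,*w,*r,1),edge(g,*c,*f,0),edge(g,*c,*nr,0)]
    P=[ray("top",x[0],z)[:,:2] for x in e]
    print(n,"L",P[0].round(1).tolist(),"R",P[1].round(1).tolist(),"far x",P[2][:,0].round(1),"near x",P[3][:,0].round(1),[round(x[1],2) for x in e])
    print("  ctr",((P[2].mean(0)+P[3].mean(0))/2)[0].round(1),((P[0].mean(0)+P[1].mean(0))/2)[1].round(1),"th",(P[0]-P[1])[:,1].mean().round(1),"len",(P[2]-P[3])[:,0].mean().round(1))
# overlays
s=cv2.imread("pics/scene0.png"); s=cv2.resize(s,None,fx=4,fy=4,interpolation=cv2.INTER_CUBIC)
t=cv2.resize(im,None,fx=4,fy=4,interpolation=cv2.INTER_CUBIC)
def rack(img,n,x,y,yaw,col):
    c,si=np.cos(yaw),np.sin(yaw)
    for y0,y1 in((-100,-94),(-62,-42),(-10,10),(42,62),(94,100)):
        P=np.array([(-60,y0),(60,y0),(60,y1),(-60,y1)])
        Q=np.c_[x+c*P[:,0]-si*P[:,1],y+si*P[:,0]+c*P[:,1],np.full(4,32)]
        cv2.polylines(img,[((proj(n,Q)+.5)*4-.5).round().astype(int)],True,col,1)
for img,n in((s,"scene"),(t,"top")):
    rack(img,n,541,-92.5,.005,(0,255,255)); rack(img,n,530,324,.026,(255,0,255))
cv2.imwrite("pics/o1.png",np.vstack([s[600:830,1020:1420],np.hstack([t[740:960,1100:1440],t[740:960,1100:1160]])]))
cv2.imwrite("pics/o2.png",np.vstack([s[880:1210,480:980],np.hstack([t[740:960,500:860],t[740:960,500:640]])]))
E
```

```text
white L [[568.0, 413.5], [491.9, 410.1]] R [[568.5, 393.9], [492.3, 390.6]] far x [586.  584.1] near x [483.6 478. ] [np.float64(0.47), np.float64(0.05), np.float64(0.68), np.float64(0.63)]
  ctr 533.0 402.0 th 19.6 len 104.2
black L [[546.9, 359.1], [498.2, 357.2]] R [[547.7, 329.6], [499.0, 327.7]] far x [560.  557.2] near x [483.9 484.3] [np.float64(0.06), np.float64(0.02), np.float64(0.19), np.float64(0.02)]
  ctr 521.3 343.4 th 29.5 len 74.6
yellow L [[566.6, 313.0], [496.4, 310.6]] R [[567.2, 288.3], [497.1, 281.9]] far x [579.3 579.4] near x [485.6 481.2] [np.float64(0.09), np.float64(1.34), np.float64(0.03), np.float64(0.71)]
  ctr 531.4 298.5 th 26.7 len 96.0
pink L [[571.2, 260.2], [495.2, 257.5]] R [[571.9, 233.6], [495.9, 230.4]] far x [586.1 583.9] near x [483.3 483.4] [np.float64(0.05), np.float64(0.04), np.float64(0.15), np.float64(0.03)]
  ctr 534.2 245.4 th 26.8 len 101.6
```

View pics/o1.png

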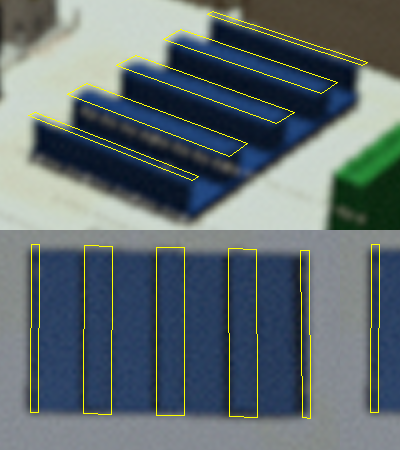

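View pics/o2.png

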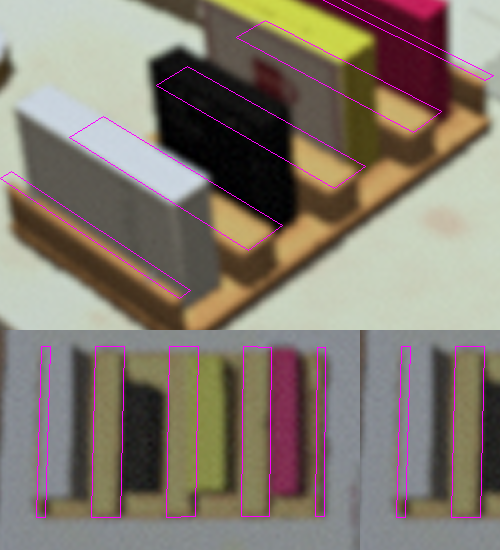

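The overlays match to about 2–3 mm, and the racks' ribs line up. The wooden rack is at about (528, 324) with yaw 0.03, and the blue rack at about (540, -93.5) with yaw 0.005. Cartons: white (533,402), black (521,348), yellow (531.5,300), pink (534,250). First I'll open part-way and turn the tool to yaw 0.03.

Request:
arm_command --steps '[[[0.48,0,0,0,0,0,0.79],[0.48,0,0,0,0,0,0.79],[0.48,0,0,0,0,0,0.78],[0.48,0.4,-0.97,0,0,0,0],[0.48,0.4,-0.97,0,0,0,0],[0.48,0.4,-0.97,0,0,0,0],[0.48,0.4,-0.97,0,0,0,0],[0.48,0.4,-0.97,0,0,0,0]]]' --squeeze 40

```text
time_s: 1.1
eef_pos: [289.5, -239.8, 245.1]
ee_rot: [-0.0, 1.0, 0.015, 0.0]
force: [1.2, -0.5, 0.1]
grip_width: 0.48
grip_force: 0.0
```

Request:
arm_command --steps '[[[0.48,0.4,-0.97,0,0,0,0],[0.48,0.4,-0.97,0,0,0,0],[0.48,0.4,-0.97,0,0,0,0],[0.48,0.4,-0.97,0,0,0,0],[0.48,0.4,-0.97,0,0,0,0],[0.48,0.4,-0.97,0,0,0,0],[0.48,0.4,-0.97,0,0,0,0],[0.48,0.4,-0.97,0,0,0,0]]]'

```text
time_s: 2.1
eef_pos: [437.9, 153.0, 245.2]
ee_rot: [0.0, 1.0, 0.015, -0.0]
force: [0.2, -0.6, -1.0]
grip_width: 0.48
grip_force: 0.0
```

```bash
cat >> h.py <<'E'
from scipy.spatial.transform import Rotation as Ro
def go(*T):
    """print tool-frame shares from the present pose through world targets (x,y,z,yaw)"""
    s=sense(); p=np.array(s["eef_pos"]); q=s["ee_rot"]; R=Ro.from_quat([q[1],q[2],q[3],q[0]]).as_matrix()
    yaw=np.arctan2(R[1,0],R[0,0])
    print("t",s["time_s"],"p",p.round(1),"yaw",yaw.round(3),"tilt",(R[:2,2]).round(3),"F",np.round(s["force"],1),"w",round(s["grip_width"],3),"g",round(s["grip_force"],1),"q6",round(s["joints"][5],2))
    for x,y,z,w in T:
        d=np.array([x,y,z])-p; c,si=np.cos(yaw),np.sin(yaw)
        print((x,y,z,w),"shares",(np.array([c*d[0]+si*d[1],si*d[0]-c*d[1],-d[2]])/50).round(2),"turn",round((yaw-w)/.15,2))
        p=np.array([x,y,z]); yaw=w
E
python3 - <<'E'
from h import *
go((533,402,200,.03),(533,402,57,.03))
E
```

```text
t 2.1 p [437.9 153.  245.2] yaw 0.03 tilt [-0. -0.] F [ 0.2 -0.6 -1. ] w 0.48 g 0.0 q6 1.62
(533, 402, 200, 0.03) shares [ 2.05 -4.92  0.9 ] turn 0.0
(533, 402, 57, 0.03) shares [0.   0.   2.86] turn 0.0
```

Request:
arm_command --steps '[[[0.48,0.34,-0.82,0.15,0,0,0],[0.48,0.34,-0.82,0.15,0,0,0],[0.48,0.34,-0.82,0.15,0,0,0],[0.48,0.34,-0.82,0.15,0,0,0],[0.48,0.34,-0.82,0.15,0,0,0],[0.48,0.34,-0.82,0.15,0,0,0],[0.48,0,0,0.9,0,0,0],[0.48,0,0,0.9,0,0,0]]]'

```text
time_s: 3.1
eef_pos: [532.0, 400.4, 108.4]
ee_rot: [0.0, 1.0, 0.015, -0.0]
force: [0.1, 0.4, -0.6]
grip_width: 0.479
grip_force: 0.0
```

```bash
python3 - <<'E'
from h import *
go((533,402,57,.03))
s=capture("scene")[:,:,::-1]; t=capture("top")[:,:,::-1]
cv2.imwrite("pics/d1.png",np.hstack([cv2.resize(s[180:310,100:250],(400,347),interpolation=2),cv2.resize(t[165:245,115:215],(400,347),interpolation=2)]))
E
```

```text
t 3.1 p [532.  400.4 108.4] yaw 0.03 tilt [-0. -0.] F [ 0.1  0.4 -0.6] w 0.479 g 0.0 q6 2.01
(533, 402, 57, 0.03) shares [ 0.02 -0.03  1.03] turn 0.0
```

View pics/d1.png

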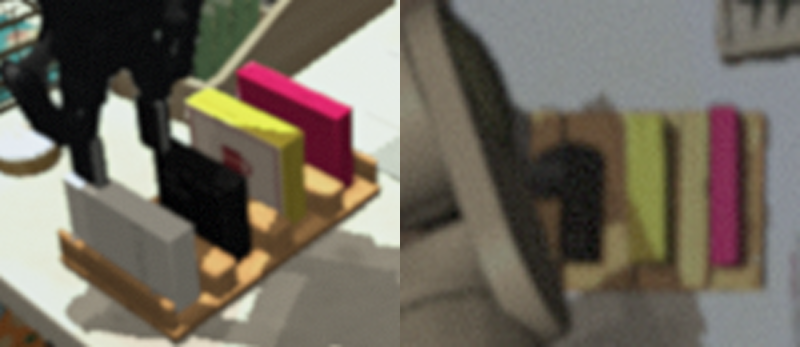

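The scene crop shows the fingers straddling the upper part of the white carton. I'll check numerically that the tips and the carton top project where they should.

```bash
python3 - <<'E'
from h import *
f=lambda P:((proj("scene",P)-[100,180])*400/150).round().tolist()
print("tips inner",f([(532,421,94),(532,380,94)]))
print("white top corners",f([(533+a*52.5-.03*b,402+b+.03*a*52.5,70) for a in(-1,1) for b in(-10,10)]))
E
```

```text
tips inner [[97.0, 180.0], [149.0, 151.0]]
white top corners [[192.0, 222.0], [168.0, 238.0], [86.0, 158.0], [61.0, 172.0]]
```

Both match within a couple of pixels. Descend, close and lift.

Request:
arm_command --steps '[[[0.48,0.02,-0.03,0.5,0,0,0],[0.48,0,0,0.53,0,0,0],[0.48,0,0,0,0,0,0],[0,0,0,0,0,0,0],[0,0,0,0,0,0,0],[0,0,0,0,0,0,0],[0,0,0,0,0,0,0],[0,0,0,0,0,0,0]]]'

```text
time_s: 4.2
eef_pos: [534.1, 402.0, 61.1]
ee_rot: [-0.001, 1.0, 0.015, 0.002]
force: [0.5, -0.4, 6.6]
grip_width: 0.228
grip_force: 45.0
```

Request:
arm_command --steps '[[[0,0,0,-0.4,0,0,0],[0,0,0,-0.8,0,0,0],[0,0,0,-0.9,0,0,0],[0,0,0,-0.6,0,0,0],[0,0,0,0,0,0,0]]]'

```text
time_s: 4.82
eef_pos: [534.0, 402.0, 197.7]
ee_rot: [-0.001, 1.0, 0.015, 0.003]
force: [0.6, 0.1, -1.2]
grip_width: 0.233
grip_force: 44.0
```

```bash
python3 - <<'E'
from h import *
go((540,-171.5,190,.005),(540,-171.5,59,.005))
E
```

```text
t 4.825 p [534.  402.  197.7] yaw 0.03 tilt [0.005 0.003] F [ 0.6  0.1 -1.2] w 0.233 g 44.0 q6 2.01
(540, -171.5, 190, 0.005) shares [-0.22 11.47  0.15] turn 0.17
(540, -171.5, 59, 0.005) shares [0.   0.   2.62] turn 0.0
```

Request:
arm_command --steps '[[[0,-0.02,0.5,0,0,0,0.02],[0,-0.02,0.9,0,0,0,0.02],[0,-0.02,0.95,0,0,0,0.02],[0,-0.02,0.95,0,0,0,0.02],[0,-0.02,0.95,0,0,0,0.02],[0,-0.02,0.95,0,0,0,0.02],[0,-0.02,0.95,0,0,0,0.02],[0,-0.02,0.95,0,0,0,0.02]]]'

```text
time_s: 5.82
eef_pos: [531.1, 45.1, 193.1]
ee_rot: [-0.0, 1.0, 0.003, -0.001]
force: [-0.1, 0.6, -0.7]
grip_width: 0.23
grip_force: 44.0
```

Request:
arm_command --steps '[[[0,-0.02,0.95,0,0,0,0.01],[0,-0.02,0.95,0,0,0,0],[0,-0.02,0.95,0,0,0,0],[0,0,0.95,0,0,0,0],[0,0,0.57,0,0,0,0],[0,0,0,0.8,0,0,0],[0,0,0,0.8,0,0,0],[0,0,0,0,0,0,0]]]'

```text
time_s: 6.82
eef_pos: [528.1, -171.1, 111.1]
ee_rot: [-0.002, 1.0, 0.002, -0.003]
force: [0.7, 0.5, 0.3]
grip_width: 0.234
grip_force: 44.0
```

```bash
python3 - <<'E'
from h import *
go((540,-171.5,64,.005))
s=capture("scene")[:,:,::-1]; t=capture("top")[:,:,::-1]
cv2.imwrite("pics/d2.png",np.hstack([cv2.resize(s[120:230,250:380],(400,338),interpolation=2),cv2.resize(t[165:245,265:365],(400,338),interpolation=2)]))
E
```

```text
t 6.825 p [ 528.1 -171.1  111.1] yaw 0.004 tilt [-0.006  0.004] F [0.7 0.5 0.3] w 0.234 g 44.0 q6 1.04
(540, -171.5, 64, 0.005) shares [0.24 0.01 0.94] turn -0.01
```

View pics/d2.png

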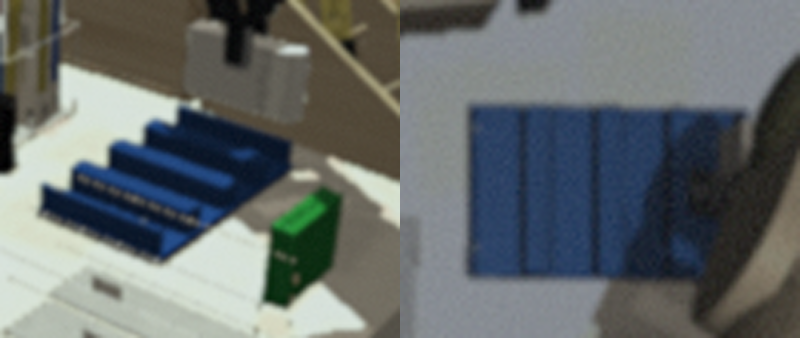

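White is held upright above the rightmost blue slot, around (245,75) in the crop. Shift x by 12 mm and lower it.

Request:
arm_command --steps '[[[0,0.24,0.01,0,0,0,0],[0,0,0,0.4,0,0,0],[0,0,0,0.4,0,0,0],[0,0,0,0.08,0,0,0],[0,0,0,0,0,0,0]]]'

```text
time_s: 7.55
eef_pos: [542.6, -172.6, 70.7]
ee_rot: [0.0, 1.0, 0.002, 0.001]
force: [0.3, -0.2, -0.1]
grip_width: 0.231
grip_force: 44.0
```

Request:
arm_command --steps '[[[0,0,0,0.04,0,0,0],[0,0,0,0.04,0,0,0],[0,0,0,0,0,0,0]]]'

```text
time_s: 7.92
eef_pos: [541.9, -172.4, 65.9]
ee_rot: [0.0, 1.0, 0.002, 0.0]
force: [-0.1, 0.6, -0.7]
grip_width: 0.229
grip_force: 44.0
```

Request:
arm_command --steps '[[[0,0,0,0.04,0,0,0],[0,0,0,0.04,0,0,0],[0,0,0,0,0,0,0]]]'

```text
time_s: 8.3
eef_pos: [541.8, -172.4, 61.6]
ee_rot: [-0.0, 1.0, 0.002, -0.0]
force: [-0.1, -0.4, -0.6]
grip_width: 0.231
grip_force: 44.0
```

Request:
arm_command --steps '[[[0,0,0,0.03,0,0,0],[0,0,0,0,0,0,0]]]'

```text
time_s: 8.55
eef_pos: [542.0, -172.5, 61.0]
ee_rot: [0.0, 1.0, 0.002, 0.0]
force: [-2.8, 2.0, 6.2]
grip_width: 0.228
grip_force: 44.9
```

Contact at z≈61, as predicted. Release and rise.

Request:
arm_command --steps '[[[0.48,0,0,0,0,0,0],[0.48,0,0,0,0,0,0],[0.48,0,0,0,0,0,0],[0.48,0,0,-0.3,0,0,0],[0.48,0,0,-0.6,0,0,0],[0.48,0,0,-1,0,0,0],[0.48,0,0,-0.8,0,0,0],[0.48,0,0,0,0,0,0]]]'

```text
time_s: 9.55
eef_pos: [543.0, -173.0, 199.5]
ee_rot: [0.002, 1.0, 0.002, 0.003]
force: [-0.5, 0.7, -0.9]
grip_width: 0.478
grip_force: 0.0
```

```bash
python3 - <<'E'
from h import *
go((521,348,190,.03),(521,348,63,.03))
s=capture("scene")[:,:,::-1]; cv2.imwrite("pics/s3.png",s)
cv2.imwrite("pics/d3.png",cv2.resize(s[120:230,250:380],(520,440),interpolation=2))
E
```

```text
t 9.55 p [ 543.  -173.   199.5] yaw 0.004 tilt [ 0.006 -0.004] F [-0.5  0.7 -0.9] w 0.478 g 0.0 q6 1.05
(521, 348, 190, 0.03) shares [ -0.39 -10.42   0.19] turn -0.17
(521, 348, 63, 0.03) shares [0.   0.   2.54] turn 0.0
```

View pics/d3.png

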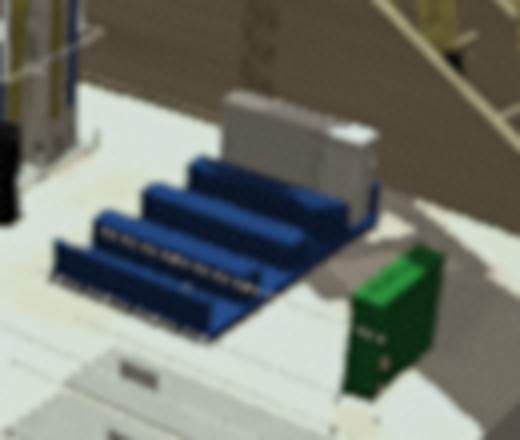

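White stands upright in the rightmost blue slot (crop (300,150)). Next is black.

Request:
arm_command --steps '[[[0.48,-0.02,-0.9,0.02,0,0,-0.02],[0.48,-0.02,-0.95,0.02,0,0,-0.02],[0.48,-0.02,-0.95,0.02,0,0,-0.02],[0.48,-0.02,-0.95,0.02,0,0,-0.02],[0.48,-0.02,-0.95,0.02,0,0,-0.02],[0.48,-0.02,-0.95,0.02,0,0,-0.02],[0.48,-0.02,-0.95,0.02,0,0,-0.02],[0.48,-0.02,-0.95,0.02,0,0,-0.02]]]'

```text
time_s: 10.6
eef_pos: [527.6, 206.3, 186.4]
ee_rot: [0.0, 1.0, 0.014, -0.001]
force: [0.1, -0.3, 0.6]
grip_width: 0.477
grip_force: 0.0
```

Request:
arm_command --steps '[[[0.48,-0.02,-0.95,0,0,0,-0.01],[0.48,-0.02,-0.95,0,0,0,0],[0.48,0,-0.92,0,0,0,0],[0.48,0,0,0.8,0,0,0],[0.48,0,0,0.8,0,0,0],[0.48,0,0,0,0,0,0]]]'

```text
time_s: 11.35
eef_pos: [520.3, 345.0, 103.9]
ee_rot: [0.001, 1.0, 0.015, -0.004]
force: [0.5, 0.2, 0.9]
grip_width: 0.48
grip_force: 0.0
```

```bash
python3 - <<'E'
from h import *
go((521,348,63,.03))
s=capture("scene")[:,:,::-1]
cv2.imwrite("pics/d4.png",cv2.resize(s[190:310,115:245],(520,480),interpolation=2))
f=lambda P:((proj("scene",P)-[115,190])*4).round().tolist()
p=sense()["eef_pos"]
print("tips inner",f([p+[0,20.5,-14],p-[0,20.5,14]]))
print("black top",f([(521+a*38-.03*b,348+b+.03*a*38,76) for a in(-1,1) for b in(-10,10)]))
E
```

```text
t 11.35 p [520.3 345.  103.9] yaw 0.03 tilt [-0.007 -0.003] F [0.5 0.2 0.9] w 0.48 g 0.0 q6 1.94
(521, 348, 63, 0.03) shares [ 0.02 -0.06  0.82] turn -0.0
tips inner [[205.0, 184.0], [277.0, 143.0]]
black top [[318.0, 219.0], [285.0, 241.0], [201.0, 155.0], [167.0, 175.0]]
```

View pics/d4.png

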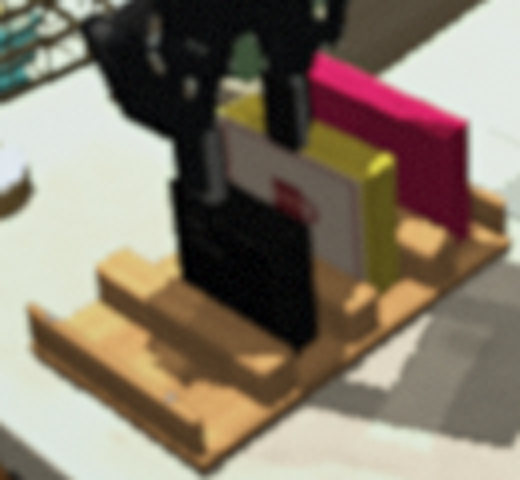

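The picture shows the fingers straddling black, whose far-left top corner is at (172,180) against a predicted (167,175). Descend and grip.

Request:
arm_command --steps '[[[0.48,0,-0.05,0.4,0,0,0],[0.48,0,0,0.42,0,0,0],[0.48,0,0,0,0,0,0],[0,0,0,0,0,0,0],[0,0,0,0,0,0,0],[0,0,0,0,0,0,0],[0,0,0,0,0,0,0],[0,0,0,0,0,0,0]]]'

```text
time_s: 12.4
eef_pos: [522.6, 348.5, 67.5]
ee_rot: [-0.0, 1.0, 0.015, 0.001]
force: [-1.2, 1.1, 6.2]
grip_width: 0.21
grip_force: 42.3
```

Request:
arm_command --steps '[[[0,0,0,-0.4,0,0,0],[0,0,0,-0.8,0,0,0],[0,0,0,-0.9,0,0,0],[0,0,0,-0.4,0,0,0],[0,0,0,0,0,0,0]]]'

```text
time_s: 13.02
eef_pos: [522.4, 348.5, 192.5]
ee_rot: [-0.001, 1.0, 0.015, 0.001]
force: [-0.4, -0.4, -0.5]
grip_width: 0.211
grip_force: 41.3
```

```bash
python3 - <<'E'
from h import *
go((540,-119.5,190,.005),(540,-119.5,70,.005))
E
```

```text
t 13.025 p [522.4 348.5 192.5] yaw 0.03 tilt [0.002 0.001] F [-0.4 -0.4 -0.5] w 0.211 g 41.3 q6 1.94
(540, -119.5, 190, 0.005) shares [0.07 9.37 0.05] turn 0.17
(540, -119.5, 70, 0.005) shares [0.  0.  2.4] turn 0.0
```

Request:
arm_command --steps '[[[0,0.03,0.6,0,0,0,0.03],[0,0.03,0.95,0,0,0,0.03],[0,0.03,0.95,0,0,0,0.03],[0,0.03,0.95,0,0,0,0.03],[0,0.03,0.95,0,0,0,0.03],[0,0.03,0.95,0,0,0,0.02],[0,0.03,0.95,0,0,0,0],[0,0.03,0.95,0,0,0,0]]]'

```text
time_s: 14.02
eef_pos: [538.5, -15.4, 189.8]
ee_rot: [-0.0, 1.0, 0.002, -0.001]
force: [0.3, -0.2, -0.1]
grip_width: 0.213
grip_force: 41.3
```

Request:
arm_command --steps '[[[0,0,0.95,0,0,0,0],[0,0,0.95,0,0,0,0],[0,0,0.22,0,0,0,0],[0,0,0,0.8,0,0,0],[0,0,0,0.8,0,0,0],[0,0,0,0,0,0,0]]]'

```text
time_s: 14.78
eef_pos: [538.0, -118.5, 108.4]
ee_rot: [-0.002, 1.0, 0.002, -0.003]
force: [0.2, 0.9, 0.5]
grip_width: 0.21
grip_force: 41.3
```

```bash
python3 - <<'E'
from h import *
go((541,-119.5,70,.005))
E
```

```text
t 14.775 p [ 538.  -118.5  108.4] yaw 0.005 tilt [-0.006  0.003] F [0.2 0.9 0.5] w 0.21 g 41.3 q6 1.14
(541, -119.5, 70, 0.005) shares [0.06 0.02 0.77] turn -0.0
```

Request:
arm_command --steps '[[[0,0.02,0,0.35,0,0,0],[0,0,0,0.3,0,0,0],[0,0,0,0,0,0,0],[0,0,0,0,0,0,0]]]'

```text
time_s: 15.28
eef_pos: [541.0, -120.1, 79.3]
ee_rot: [0.0, 1.0, 0.002, 0.0]
force: [1.1, -0.9, -0.0]
grip_width: 0.21
grip_force: 41.3
```

Request:
arm_command --steps '[[[0,0,0,0.04,0,0,0],[0,0,0,0,0,0,0]]]'

```text
time_s: 15.52
eef_pos: [540.7, -120.0, 77.0]
ee_rot: [0.0, 1.0, 0.002, 0.0]
force: [-0.3, 0.3, -0.8]
grip_width: 0.213
grip_force: 41.3
```

Request:
arm_command --steps '[[[0,0,0,0.1,0,0,0],[0,0,0,0.04,0,0,0],[0,0,0,0,0,0,0]]]'

```text
time_s: 15.9
eef_pos: [540.6, -119.9, 69.6]
ee_rot: [-0.0, 1.0, 0.002, -0.0]
force: [-0.1, -0.5, -0.6]
grip_width: 0.216
grip_force: 41.3
```

Request:
arm_command --steps '[[[0,0,0,0.05,0,0,0],[0,0,0,0,0,0,0]]]'

```text
time_s: 16.15
eef_pos: [540.8, -120.0, 67.5]
ee_rot: [0.0, 1.0, 0.002, 0.0]
force: [-1.1, -0.1, 1.3]
grip_width: 0.217
grip_force: 41.6
```

Contact at 67.5, equal to the grip height, so black is on the floor. Release.

Request:
arm_command --steps '[[[0.48,0,0,0,0,0,0],[0.48,0,0,0,0,0,0],[0.48,0,0,0,0,0,0],[0.48,0,0,-0.3,0,0,0],[0.48,0,0,-0.6,0,0,0],[0.48,0,0,-0.9,0,0,0],[0.48,0,0,-0.7,0,0,0],[0.48,0,0,0,0,0,0]]]'

```text
time_s: 17.15
eef_pos: [541.7, -120.4, 195.9]
ee_rot: [0.001, 1.0, 0.002, 0.003]
force: [0.2, 0.2, -0.8]
grip_width: 0.48
grip_force: 0.0
```

```bash
python3 - <<'E'
from h import *
go((531.5,299.5,190,.03),(531.5,299.5,69,.03))
s=capture("scene")[:,:,::-1]; cv2.imwrite("pics/s5.png",s)
cv2.imwrite("pics/d5.png",np.hstack([cv2.resize(s[120:230,250:380],(400,338),interpolation=2),cv2.resize(s[190:300,120:250],(400,338),interpolation=2)]))
E
```

```text
t 17.15 p [ 541.7 -120.4  195.9] yaw 0.004 tilt [ 0.006 -0.003] F [ 0.2  0.2 -0.8] w 0.48 g 0.0 q6 1.14
(531.5, 299.5, 190, 0.03) shares [-0.17 -8.4   0.12] turn -0.17
(531.5, 299.5, 69, 0.03) shares [0.   0.   2.42] turn 0.0
```

View pics/d5.png

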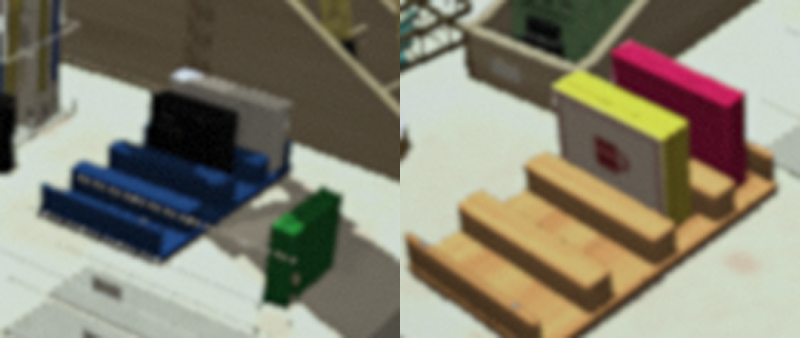

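Black stands in its slot behind two empty ones, and yellow and pink are undisturbed at right. I'll check yellow and pink from the scene-view corners before the next pick.

```bash
python3 - <<'E'
from h import *
print(ray("scene",[(206.1,232.3),(170.4,219.2)],82).round(1)); print(ray("scene",[(232.1,220.9),(227.2,224.8),(188.9,206.2)],78).round(1))
E
```

```text
[[488.7 303.3  82. ]
 [569.4 317.5  82. ]]
[[482.4 241.6  78. ]
 [480.5 257.   78. ]
 [582.4 259.4  78. ]]
```

Request:
arm_command --steps '[[[0.48,0,-0.6,0,0,0,-0.03],[0.48,0,-0.95,0.02,0,0,-0.03],[0.48,0,-0.95,0.02,0,0,-0.03],[0.48,0,-0.95,0.02,0,0,-0.03],[0.48,0,-0.95,0.02,0,0,-0.03],[0.48,0,-0.95,0.02,0,0,-0.02],[0.48,0,-0.95,0.02,0,0,0],[0.48,0,-0.95,0,0,0,0]]]'

```text
time_s: 18.2
eef_pos: [532.8, 243.9, 185.3]
ee_rot: [0.0, 1.0, 0.015, -0.001]
force: [-0.1, -0.9, 0.6]
grip_width: 0.48
grip_force: 0.0
```

Request:
arm_command --steps '[[[0.48,0,-0.95,0,0,0,0],[0.48,0,-0.2,0,0,0,0],[0.48,0,0,0.8,0,0,0],[0.48,0,0,0.65,0,0,0],[0.48,0,0,0,0,0,0],[0.48,0,0,0,0,0,0]]]'

```text
time_s: 18.95
eef_pos: [532.4, 299.6, 115.1]
ee_rot: [-0.0, 1.0, 0.015, 0.001]
force: [0.4, 0.0, 0.5]
grip_width: 0.475
grip_force: 0.0
```

```bash
python3 - <<'E'
from h import *
go((531.5,299.5,69,.03))
E
```

```text
t 18.95 p [532.4 299.6 115.1] yaw 0.029 tilt [0.002 0.   ] F [0.4 0.  0.5] w 0.475 g 0.0 q6 1.86
(531.5, 299.5, 69, 0.03) shares [-0.02  0.    0.92] turn -0.0
```

Both views agree. Grip yellow.

Request:
arm_command --steps '[[[0.48,0,0,0.45,0,0,0],[0.48,0,0,0.47,0,0,0],[0.48,0,0,0,0,0,0],[0,0,0,0,0,0,0],[0,0,0,0,0,0,0],[0,0,0,0,0,0,0],[0,0,0,0,0,0,0],[0,0,0,0,0,0,0]]]'

```text
time_s: 19.95
eef_pos: [532.8, 300.1, 69.7]
ee_rot: [-0.0, 1.0, 0.015, 0.002]
force: [-0.2, -0.6, 6.7]
grip_width: 0.262
grip_force: 40.1
```

Request:
arm_command --steps '[[[0,0,0,-0.4,0,0,0],[0,0,0,-0.8,0,0,0],[0,0,0,-0.9,0,0,0],[0,0,0,-0.4,0,0,0],[0,0,0,0,0,0,0]]]'

```text
time_s: 20.58
eef_pos: [532.3, 300.1, 194.6]
ee_rot: [-0.001, 1.0, 0.015, 0.002]
force: [0.7, -0.3, -1.3]
grip_width: 0.265
grip_force: 39.3
```

```bash
python3 - <<'E'
from h import *
go((540,-67.5,190,.005),(540,-67.5,80,.005))
E
```

```text
t 20.575 p [532.3 300.1 194.6] yaw 0.03 tilt [0.003 0.001] F [ 0.7 -0.3 -1.3] w 0.265 g 39.3 q6 1.86
(540, -67.5, 190, 0.005) shares [-0.06  7.35  0.09] turn 0.17
(540, -67.5, 80, 0.005) shares [0.  0.  2.2] turn 0.0
```

Request:
arm_command --steps '[[[0,0.01,0.6,0,0,0,0.03],[0,0.01,0.95,0,0,0,0.03],[0,0.01,0.95,0,0,0,0.03],[0,0.01,0.95,0,0,0,0.03],[0,0.01,0.95,0,0,0,0.03],[0,0.01,0.95,0,0,0,0.02],[0,0.01,0.95,0,0,0,0],[0,0,0.8,0,0,0,0]]]'

```text
time_s: 21.58
eef_pos: [539.8, -56.6, 191.5]
ee_rot: [-0.0, 1.0, 0.002, -0.001]
force: [-0.2, 0.6, -0.5]
grip_width: 0.266
grip_force: 39.4
```

Request:
arm_command --steps '[[[0,0,0.25,0,0,0,0],[0,0,0,0.7,0,0,0],[0,0,0,0.8,0,0,0],[0,0,0,0,0,0,0],[0,0,0,0,0,0,0]]]'

```text
time_s: 22.2
eef_pos: [541.1, -67.2, 119.0]
ee_rot: [0.0, 1.0, 0.002, 0.001]
force: [0.6, -0.1, 0.1]
grip_width: 0.265
grip_force: 39.4
```

```bash
python3 - <<'E'
from h import *
go((540,-67.5,74,.005))
E
```

```text
t 22.2 p [541.1 -67.2 119. ] yaw 0.005 tilt [ 0.001 -0.   ] F [ 0.6 -0.1  0.1] w 0.265 g 39.4 q6 1.23
(540, -67.5, 74, 0.005) shares [-0.02  0.01  0.9 ] turn -0.0
```

Request:
arm_command --steps '[[[0,-0.02,0.01,0.4,0,0,0],[0,0,0,0.2,0,0,0],[0,0,0,0.1,0,0,0],[0,0,0,0,0,0,0]]]'

```text
time_s: 22.7
eef_pos: [539.7, -68.0, 83.2]
ee_rot: [0.0, 1.0, 0.002, 0.0]
force: [0.3, 0.2, -1.1]
grip_width: 0.266
grip_force: 39.4
```

Request:
arm_command --steps '[[[0,0,0,0.1,0,0,0],[0,0,0,0.06,0,0,0],[0,0,0,0,0,0,0]]]'

```text
time_s: 23.08
eef_pos: [539.4, -68.0, 74.6]
ee_rot: [-0.0, 1.0, 0.002, -0.0]
force: [0.5, -0.3, -0.3]
grip_width: 0.27
grip_force: 39.4
```

Request:
arm_command --steps '[[[0,0,0,0.05,0,0,0],[0,0,0,0,0,0,0]]]'

```text
time_s: 23.32
eef_pos: [539.4, -68.0, 72.1]
ee_rot: [-0.0, 1.0, 0.002, -0.0]
force: [0.2, 0.2, -0.6]
grip_width: 0.27
grip_force: 39.4
```

Request:
arm_command --steps '[[[0,0,0,0.05,0,0,0],[0,0,0,0,0,0,0]]]'

```text
time_s: 23.58
eef_pos: [539.5, -68.0, 69.8]
ee_rot: [0.0, 1.0, 0.002, 0.0]
force: [-0.3, 0.8, -0.2]
grip_width: 0.266
grip_force: 39.4
```

Request:
arm_command --steps '[[[0,0,0,0.02,0,0,0],[0,0,0,0,0,0,0]]]'

```text
time_s: 23.82
eef_pos: [539.5, -68.0, 69.7]
ee_rot: [0.0, 1.0, 0.002, 0.0]
force: [-5.4, 0.4, 9.9]
grip_width: 0.26
grip_force: 40.7
```

Yellow is on the floor. Release.

Request:
arm_command --steps '[[[0.48,0,0,0,0,0,0],[0.48,0,0,0,0,0,0],[0.48,0,0,0,0,0,0],[0.48,0,0,-0.3,0,0,0],[0.48,0,0,-0.6,0,0,0],[0.48,0,0,-0.9,0,0,0],[0.48,0,0,-0.7,0,0,0],[0.48,0,0,0,0,0,0]]]'

```text
time_s: 24.82
eef_pos: [540.5, -68.3, 197.3]
ee_rot: [0.001, 1.0, 0.002, 0.003]
force: [-0.3, -0.5, -0.1]
grip_width: 0.48
grip_force: 0.0
```

```bash
python3 - <<'E'
from h import *
go((533.5,249.5,190,.03),(533.5,249.5,65,.03))
E
```

```text
t 24.825 p [540.5 -68.3 197.3] yaw 0.004 tilt [ 0.006 -0.002] F [-0.3 -0.5 -0.1] w 0.48 g 0.0 q6 1.23
(533.5, 249.5, 190, 0.03) shares [-0.11 -6.36  0.15] turn -0.17
(533.5, 249.5, 65, 0.03) shares [0.  0.  2.5] turn 0.0
```

Request:
arm_command --steps '[[[0.48,0,-0.6,0,0,0,-0.03],[0.48,0,-0.95,0.03,0,0,-0.03],[0.48,0,-0.95,0.03,0,0,-0.03],[0.48,0,-0.95,0.03,0,0,-0.03],[0.48,0,-0.95,0.03,0,0,-0.03],[0.48,0,-0.95,0.03,0,0,-0.02],[0.48,0,-0.8,0,0,0,0],[0.48,0,-0.22,0,0,0,0]]]'

```text
time_s: 25.82
eef_pos: [532.9, 252.2, 185.7]
ee_rot: [0.0, 1.0, 0.016, -0.001]
force: [0.7, -0.5, 0.1]
grip_width: 0.481
grip_force: 0.0
```

Request:
arm_command --steps '[[[0.48,0,0,0.8,0,0,0],[0.48,0,0,0.7,0,0,0],[0.48,0,0,0,0,0,0],[0.48,0,0,0,0,0,0]]]'

```text
time_s: 26.32
eef_pos: [534.4, 250.1, 112.8]
ee_rot: [-0.0, 1.0, 0.015, 0.001]
force: [1.1, 0.2, 0.3]
grip_width: 0.479
grip_force: 0.0
```

```bash
python3 - <<'E'
from h import *
go((533.5,249.5,65,.03))
s=capture("scene")[:,:,::-1]
cv2.imwrite("pics/d6.png",np.hstack([cv2.resize(s[120:230,250:380],(400,338),interpolation=2),cv2.resize(s[170:280,150:280],(400,338),interpolation=2)]))
E
```

```text
t 26.325 p [534.4 250.1 112.8] yaw 0.029 tilt [0.002 0.   ] F [1.1 0.2 0.3] w 0.479 g 0.0 q6 1.78
(533.5, 249.5, 65, 0.03) shares [-0.02  0.01  0.96] turn -0.01
```

View pics/d6.png

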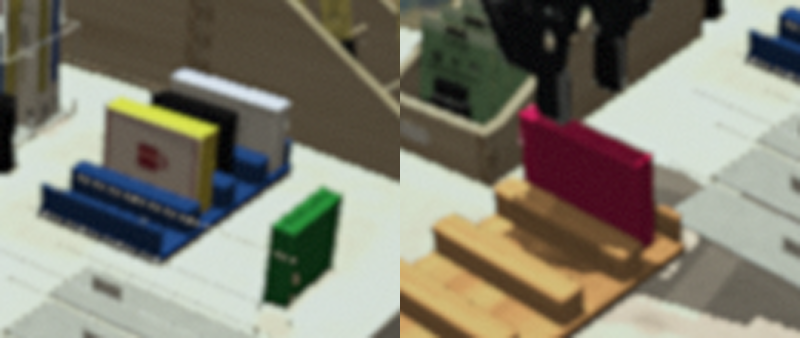

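The left half shows yellow, black and white upright in the blue rack. In the right half the fingers are above pink. Grip it.

Request:
arm_command --steps '[[[0.48,0,0,0.46,0,0,0],[0.48,0,0,0.5,0,0,0],[0.48,0,0,0,0,0,0],[0,0,0,0,0,0,0],[0,0,0,0,0,0,0],[0,0,0,0,0,0,0],[0,0,0,0,0,0,0],[0,0,0,0,0,0,0]]]'

```text
time_s: 27.38
eef_pos: [534.5, 250.6, 65.0]
ee_rot: [-0.0, 1.0, 0.015, 0.001]
force: [-1.2, -0.4, 7.5]
grip_width: 0.21
grip_force: 42.8
```

Request:
arm_command --steps '[[[0,0,0,-0.4,0,0,0],[0,0,0,-0.8,0,0,0],[0,0,0,-0.9,0,0,0],[0,0,0,-0.5,0,0,0],[0,0,0,0,0,0,0]]]'

```text
time_s: 28.0
eef_pos: [534.2, 250.7, 195.3]
ee_rot: [-0.0, 1.0, 0.015, 0.002]
force: [0.5, 0.3, -0.9]
grip_width: 0.209
grip_force: 41.9
```

```bash
python3 - <<'E'
from h import *
go((540,-15.5,190,.005))
E
```

```text
t 28.0 p [534.2 250.7 195.3] yaw 0.03 tilt [0.004 0.001] F [ 0.5  0.3 -0.9] w 0.209 g 41.9 q6 1.78
(540, -15.5, 190, 0.005) shares [-0.04  5.32  0.11] turn 0.17
```

Request:
arm_command --steps '[[[0,0,0.6,0,0,0,0.04],[0,0.01,0.95,0,0,0,0.04],[0,0.01,0.95,0,0,0,0.04],[0,0,0.95,0,0,0,0.04],[0,0,0.95,0,0,0,0.01],[0,0,0.7,0,0,0,0],[0,0,0.22,0,0,0,0],[0,0,0,0.5,0,0,0]]]'

```text
time_s: 29.0
eef_pos: [539.0, -15.8, 168.4]
ee_rot: [0.0, 1.0, 0.002, 0.001]
force: [0.1, 1.2, -1.7]
grip_width: 0.212
grip_force: 41.9
```

Request:
arm_command --steps '[[[0,0,0,0.8,0,0,0],[0,0,0,0.3,0,0,0],[0,0,0,0,0,0,0],[0,0,0,0,0,0,0]]]'

```text
time_s: 29.5
eef_pos: [539.2, -15.4, 114.5]
ee_rot: [0.0, 1.0, 0.002, 0.001]
force: [0.8, -0.0, -0.1]
grip_width: 0.212
grip_force: 41.9
```

```bash
python3 - <<'E'
from h import *
go((540,-15.5,70,.005))
E
```

```text
t 29.5 p [539.2 -15.4 114.5] yaw 0.005 tilt [ 0.002 -0.   ] F [ 0.8 -0.  -0.1] w 0.212 g 41.9 q6 1.32
(540, -15.5, 70, 0.005) shares [0.02 0.   0.89] turn -0.0
```

Request:
arm_command --steps '[[[0,0.02,0,0.4,0,0,0],[0,0,0,0.25,0,0,0],[0,0,0,0.1,0,0,0],[0,0,0,0,0,0,0]]]'

```text
time_s: 30.0
eef_pos: [539.6, -15.5, 76.0]
ee_rot: [0.0, 1.0, 0.002, 0.0]
force: [0.7, -0.8, -1.4]
grip_width: 0.209
grip_force: 41.9
```

Request:
arm_command --steps '[[[0,0,0,0.08,0,0,0],[0,0,0,0.04,0,0,0],[0,0,0,0,0,0,0]]]'

```text
time_s: 30.38
eef_pos: [539.5, -15.5, 69.7]
ee_rot: [-0.0, 1.0, 0.002, -0.0]
force: [0.1, -0.3, -0.1]
grip_width: 0.209
grip_force: 41.9
```

Request:
arm_command --steps '[[[0,0,0,0.06,0,0,0],[0,0,0,0,0,0,0]]]'

```text
time_s: 30.62
eef_pos: [539.4, -15.5, 66.6]
ee_rot: [-0.0, 1.0, 0.002, -0.0]
force: [-0.1, 0.5, -2.0]
grip_width: 0.207
grip_force: 41.9
```

Request:
arm_command --steps '[[[0,0,0,0.03,0,0,0],[0,0,0,0,0,0,0]]]'

```text
time_s: 30.88
eef_pos: [539.5, -15.5, 65.3]
ee_rot: [-0.0, 1.0, 0.002, 0.0]
force: [0.1, 0.2, -1.1]
grip_width: 0.208
grip_force: 42.0
```

Request:
arm_command --steps '[[[0,0,0,0.02,0,0,0],[0,0,0,0,0,0,0]]]'

```text
time_s: 31.12
eef_pos: [539.6, -15.5, 65.0]
ee_rot: [0.0, 1.0, 0.002, 0.0]
force: [-3.5, 1.3, 6.9]
grip_width: 0.211
grip_force: 43.0
```

Request:
arm_command --steps '[[[0.48,0,0,0,0,0,0],[0.48,0,0,0,0,0,0],[0.48,0,0,0,0,0,0],[0.48,0,0,-0.3,0,0,0],[0.48,0,0,-0.6,0,0,0],[0.48,0,0,-0.9,0,0,0],[0.48,0,0,-0.9,0,0,0],[0.48,-1,0,0,0,0,0]]]'

```text
time_s: 32.12
eef_pos: [492.0, -16.5, 203.6]
ee_rot: [0.001, 1.0, 0.002, 0.005]
force: [-0.9, 0.4, -0.3]
grip_width: 0.478
grip_force: 0.0
```

Request:
arm_command --steps '[[[0.48,-0.8,-0.8,0,0,0,0],[0.48,-0.8,-0.8,0,0,0,0],[0.48,-0.5,-0.8,0,0,0,0],[0.48,0,-0.8,0,0,0,0],[0.48,0,0,0,0,0,0]]]'

```text
time_s: 32.75
eef_pos: [383.5, 145.5, 200.3]
ee_rot: [-0.0, 1.0, 0.004, 0.001]
force: [0.3, 0.1, 0.7]
grip_width: 0.48
grip_force: 0.0
```

```bash
python3 - <<'E'
from h import *
go()
s=capture("scene")[:,:,::-1]; t=capture("top")[:,:,::-1]
cv2.imwrite("pics/s7.png",s);cv2.imwrite("pics/t7.png",t)
cv2.imwrite("pics/d7.png",np.hstack([cv2.resize(s[120:230,250:380],(400,338),interpolation=2),cv2.resize(t[165:245,265:365],(400,338),interpolation=2)]))
E
```

```text
t 32.75 p [383.5 145.5 200.3] yaw 0.008 tilt [0.002 0.   ] F [0.3 0.1 0.7] w 0.48 g 0.0 q6 1.64
```

View pics/d7.png

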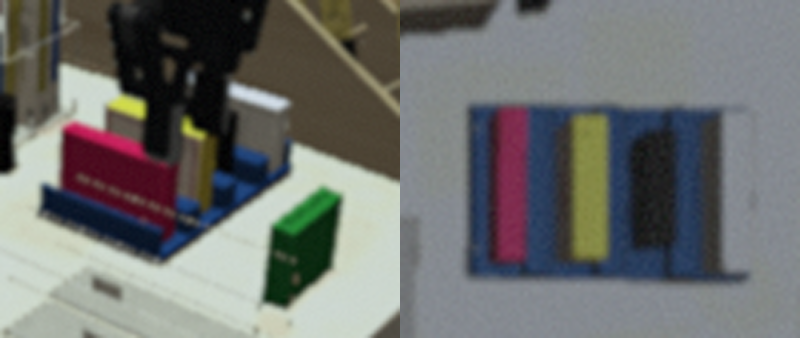

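The blue rack holds pink, yellow, black and white from left to right, all upright. In the top crop they are centred front to back within about 5 mm, and the arm is clear. Hand in.

```bash
python3 -c "
from rig import *
print(finish_job())"
```

```text
the job is handed in; nothing more can be done
None
```

I moved all four cartons to the blue rack in reverse order (left to right: pink, yellow, black, white), upright and released, and handed the job in at about 33 s; no verdict came back.

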